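# Put the bench magnifier's swing drive in gear and bring its lens over the coin

## Robot

A 6-joint arm with a two-finger parallel gripper is mounted at the origin on the work surface. World frame = base frame: x ahead of the robot, y to its left, z up, the work surface at z = 0. Lengths are in m, angles in rad, forces in N, time in s.
With the tool pointing down it reaches from about 0.35 to 0.85 m from the base axis. Payload 8.1 kg.
Tool frame: the origin (TCP) lies on the mounting face of the last link; the fingertips stand 186 mm ahead of it and the grasp point (between the pads) lies 167 mm ahead of it; z points along the fingers, y is the line along which they close (so a half turn about z gives the same grasp; the last joint's range is limited). The gripper opens to 93 mm and grips with 3 to 60 N. Pads are 15 mm wide; open, the fingers measure 128 mm over their backs; the gripper's body (75 mm by 188 mm) begins 65 mm behind the grasp point.
Start: joints at [1.236, 0.13, 1.488, -0, 1.523, -0.085], TCP at [0.148, 0.581, 0.405] pointing down, gripper open.
Joint ranges: [-2.96, 2.96], [-0.89, 2.26], [0.02, 2.5], [-1.34, 4.48], [0, 2.73], [-2.66, 2.66]. Speed limits (rad/s): [2.39, 2.39, 2.79, 3.14, 3.14, 3.14].

## Interface

Orientations are given as a rotation vector (axis times angle).
In Python, from plant import * gives the robot as it stands. The module is installed in compiled form; this text tells all that it offers.
- The arm moves only by the tool arm_command, never from a script. Its argument "increments" is a list of rows, each a list of 6 numbers: the shift along the tool's x, y, z in units of 0.2 m (1.0 is 0.2 m), then the turn, a rotation vector about the tool's x, y, z in units of pi rad (1.0 is pi rad). A call has exactly 5 rows; each row is the pose to reach, as a shift and turn from the pose commanded when the call began, along the tool's axes at that moment, turning the shorter way round; what a row does not reach only later rows make up. A row lasts 1/8 s, in which the tool goes at most 62.5 mm and 10.7 degrees, less where a joint would pass 70% of its speed; a pose out of reach is approached as far as the arm can. A call with a number of a shift or a turn outside -1 to 1 is refused whole. A call with a gripper value outside its range is refused whole. "fingers" is the closure, from -1 (fully open) to 1 (shut), set as the call begins (left out, the last holds). The fingers move at their own pace and stop on an object; "force" is the grip in N (left out, the last holds). Time passes only in rows, so rows that repeat a pose let the fingers close, or fill a call up. It gives the time, the measured TCP pose, the force, the opening and the grip force at its end, in the units of the state.
- read_state(): the state, without advancing time (a new reading comes with each control period).
- read_camera(name): name is "scene" or "side" or "wrist"; returns a dict with "image" (420x560x3 uint8, red, green, blue), "fx", "fy", "cx", "cy" (pixels), "k1" (the pictures are not rectified: a ray, as slopes to the right and down, at radius r is drawn at 1 + k1 r^2 times it, then the intrinsics apply), "T" (4x4, takes a point from camera to world coordinates). Camera axes: x right, y down, z forward; pixel columns grow to the right and rows downward; lengths in m; the calibration is good to about 2 mm. A picture is of the moment at which its call begins. There is no depth.
- close_job(): hands the job in; it is judged then, once.
The state is a dict: "t": time; "q": joint angles; "dq": joint speeds; "joint_torque": joint torques, N m; "tool_pos": TCP position; "orientation": TCP orientation; "force": force on the tool from outside, world axes, zero at the start; "wrist_torque": the same for the moment, N m; "opening": finger opening in m; "gripper_force": force on a finger pad.
Only numpy, scipy, OpenCV 4.12 (cv2) and the standard library are available. Lean on these libraries where they do the work, as an engineer would, in place of code of your own. Each camera call takes 0.05 s, during which the arm holds its last target. There are 200 camera calls.

## Task

The bench magnifier's turning knob stands lifted out of gear. Ease the knob down, rocking it gently to and fro until its teeth drop into mesh and it is fully home - never force the teeth - then, with it in gear, turn the knob to swing the lens until it is centred over the coin on the stage, and let go with the knob left home. Move the lens only by the knob and leave everything else on the table alone.

Things in the scene. Friction and masses are not known exactly. Their poses are not given: they have to be found in the camera images.
- machine: Bench magnifier on a round dark steel base 124 mm across, 20 mm high, fixed to the table. Origin on the table on its upright axis. On this one axis turn, from below upward, the coin stage, the lens arm with its toothed steel crown (tooth tops 115 mm above the table) and the knob with its toothed ring.
- knob_grip (a point): Centre of the black bar of the turning knob, on the upright axis, 173 mm above the table when out of gear. The bar is 56 mm long (its x axis), 14 mm thick (its y axis), 30 mm high; pinch it across its thickness from above. It slides 14 mm straight down to full mesh and stays at whatever height it is left: about 1.5 N pushes it down, 4 N pulls it up. Out of gear it turns freely both ways.
- plunger (a joint): How far the knob's toothed ring has been slid down, m: 0 out of gear, 0.006 teeth tip on tip, 0.014 fully home. A spring between the knob's bar and the ring lets the bar sink 4 mm further than the ring while the teeth are blocked (2 N at first, 8 N at the end), after which it is solid and the teeth take all the force.
- dogring: Brass-bodied ring under the knob bar, 50 mm across, three teeth 7.5 mm wide and 9 mm long pointing down; turns and slides with the knob. Origin on the upright axis, at table level when out of gear. It meshes at six knob positions a sixth of a turn apart, which differ every time and cannot be had from these poses; free play in mesh about 0.08 rad either way.
- lens_arm: Arm that carries the lens, with the crown of six steel teeth round its hub (50 mm across) that belongs to the knob's drive. Its origin is on the upright axis at table level; the arm points along its own -y at 82 to 95 mm height. A brake of about 0.12 N m holds it where it is left; in gear it turns one to one with the knob.
- lens_center (a point): Centre of the round lens, glass 72 mm across in a dark steel rim 88 mm across, 130 mm from the upright axis, 87 mm above the table.
- coin_center (a point): Centre of the top of the silver-coloured coin (32 mm across) on a cork pad on the round coin stage (60 mm across), 130 mm from the same upright axis, 35 mm above the table. The stage stays where it is. It lies 0.5 to 1.2 rad counter-clockwise (from above) of the lens at the start.
- coin_stage: Low stage arm with the round stand for the coin, 35 mm high; origin on the upright axis at table level.
- cash_box: Dark japanned steel cash box, 154 x 204 x 85 mm, brass latch on its front and brass handle on top; origin under its centre. Bystander.
- pin_dish: White porcelain pin dish 90 mm across, 22 mm high; origin under its centre. Bystander.
- pry_tool: Flat steel pry tool with a wooden handle, 190 mm long; origin near its middle, underside. Bystander.
- magnet: Nickel-plated horseshoe test magnet, 40 x 57 x 12 mm; origin on its underside. Bystander.
- bulb: Frosted bulb, 60 mm across, 98 mm high, standing on its cap; origin under the cap. Bystander.
- socket: Brass bayonet socket, 40 mm across, 45 mm high; origin under its centre. Bystander.
- capsules: Stack of three clear coin capsules, 42 mm across, 27 mm high; origin under its centre. Bystander.
Mind the look-alikes: they are no part of the job. Leave any orange or turquoise look-alike of the machine alone.

How it is judged:
By the outcome, as a careful person would: the job done as asked, in the order asked, and still so for the second after the job is handed in, with the robot touching nothing.
It also fails if it takes over 54 s, if anything falls off the work surface, if the arm or the gripper's body presses on something with over 40 N, if the wrist force passes 120 N, or if a joint passes its speed limit or range.

## Working session

There is one attempt and no reset: what is moved stays moved. The work goes in short steps, Python scripts to look and compute and a tool call to move; the robot and the scene stay as the last step left them, time stands still between calls to the robot, and variables do not carry over. Pictures are saved under pics/ and viewed, at most 10 in all, crops included, and the job is handed in when it is done.

Besides the shell and the picture viewer there is one more tool, called after ">>>" as name(argument=value, ...), one argument or row to a line, values as JSON. arm_command: Moves the arm, as the interface text tells. Shifts and turns lie within -1 to 1; 1 stands for 0.2 m of shift or pi rad of turn. Its arguments: {"type":"object","properties":{"increments":{"type":"array","items":{"type":"array","items":{"type":"number","minimum":-1,"maximum":1}}},"fingers":{"type":"number"},"force":{"type":"number"}},"required":["increments"]}

```bash
mkdir -p pics; cat > h.py <<'E'
from plant import *
import numpy as np, cv2
from scipy.spatial.transform import Rotation as R
def ray(c,u,v):
    x,y=(u-c["cx"])/c["fx"],(v-c["cy"])/c["fy"]
    a,b=x,y
    for _ in range(20):
        s=1+c["k1"]*(a*a+b*b); a,b=x/s,y/s
    T=np.array(c["T"]); return T[:3,3],T[:3,:3]@np.array([a,b,1.])
def plane(c,u,v,z):
    o,d=ray(c,u,v); return o+d*(z-o[2])/d[2]
def proj(c,p):
    T=np.array(c["T"]); q=T[:3,:3].T@(np.array(p)-T[:3,3]); a,b=q[:2]/q[2]; s=1+c["k1"]*(a*a+b*b)
    return np.array([c["fx"]*a*s+c["cx"],c["fy"]*b*s+c["cy"]])
def save(n,im): cv2.imwrite("pics/"+n+".png",cv2.cvtColor(im,cv2.COLOR_RGB2BGR))
E
python3 - <<'E'
from h import *
import pickle
C={n:read_camera(n) for n in("scene","side","wrist")}
pickle.dump(C,open("c0.pkl","wb"))
for n in C: save(n+"0",C[n]["image"]); print(n,np.round(C[n]["T"],2).tolist(),C[n]["fx"],C[n]["k1"])
s=read_state();print(s["t"],s["tool_pos"],s["orientation"],s["opening"])
E
```

```text
scene [[-0.82, 0.44, -0.35, 0.93], [0.57, 0.63, -0.53, 0.63], [-0.01, -0.64, -0.77, 1.01], [0.0, 0.0, 0.0, 1.0]] 430.4566132018361 -0.07937899942219928
side [[0.93, -0.27, 0.26, 0.12], [-0.38, -0.68, 0.63, -0.95], [0.01, -0.68, -0.73, 1.26], [0.0, 0.0, 0.0, 1.0]] 541.1662152488367 -0.16830778042423178
wrist [[0.25, 0.93, 0.27, 0.07], [0.97, -0.24, -0.07, 0.6], [-0.0, 0.28, -0.96, 0.38], [0.0, 0.0, 0.0, 1.0]] 303.84261320745287 0.006189918605565535
0.15 [0.14824167 0.58123475 0.40396376] [-3.91304748e-01 -3.11688958e+00  2.08341726e-03] 0.0930696751070474
```

View pics/scene0.png

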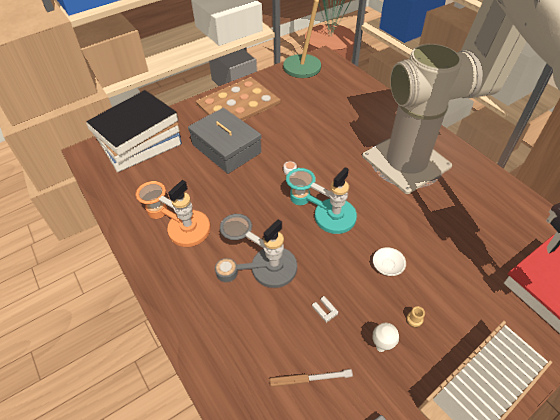

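View pics/side0.png

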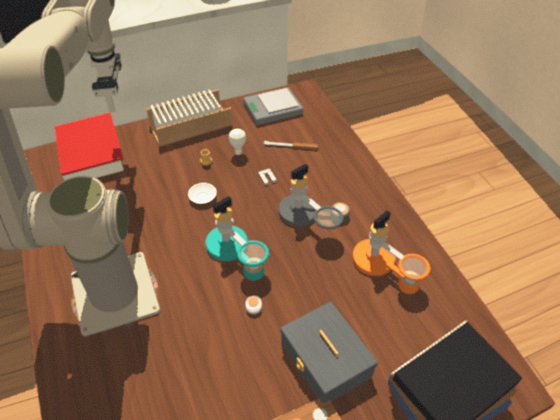

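The scene view shows three magnifiers:
- Turquoise, base at (336,215): a look-alike.
- Orange, base at (188,228): a look-alike.
- Dark steel, base at (274,267), with knob (273,231), lens (236,229) and coin (226,268).

In the side view the dark steel one has its base at (298,210), knob (300,172), lens (328,217) and coin (341,210). It is the only one that fits "dark steel base, silver coin", so it is the target. I'll confirm it in one enlarged crop.

```bash
python3 - <<'E'
from h import *
import pickle
C=pickle.load(open("c0.pkl","rb"))
a=cv2.resize(C["scene"]["image"][205:295,205:305],None,fx=4,fy=4,interpolation=cv2.INTER_CUBIC)
b=cv2.resize(C["side"]["image"][155:245,265:365],None,fx=4,fy=4,interpolation=cv2.INTER_CUBIC)
save("crop0",np.hstack([a,b]))
for n,(k,l,c,b) in {"scene":((273,231),(236,229),(226,268),(274,267)),"side":((300,172),(328,217),(341,210),(298,211))}.items():
    for p,z in((k,.173),(l,.087),(c,.035),(b,.02)): print(n,z,np.round(plane(C[n],*p,z),3))
E
```

```text
scene 0.173 [0.6   0.096 0.173]
scene 0.087 [ 0.643 -0.021  0.087]
scene 0.035 [0.716 0.038 0.035]
scene 0.02 [0.604 0.101 0.02 ]
side 0.173 [0.6   0.093 0.173]
side 0.087 [ 0.639 -0.029  0.087]
side 0.035 [0.712 0.023 0.035]
side 0.02 [0.593 0.081 0.02 ]
```

View pics/crop0.png

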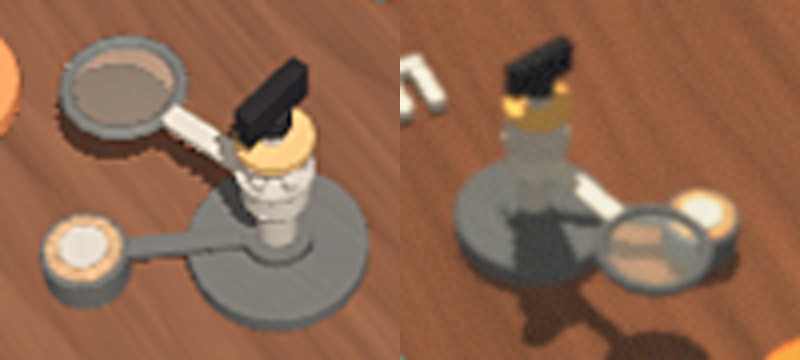

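The crop confirms it: a dark steel machine with a black knob bar, brass ring, and silver coin on cork. In scene pixels the lens is at (235.8,226.8) and the coin at (226,266.5). The axis comes out near (0.600,0.094), consistent in both views. Next I measure the bar direction and angles, then move.

```bash
cat >> h.py <<'E'
def inc(target,yaw=None,s=None):
    """tool-frame increment to TCP world target (3) with tool pointing down, tool y axis at world angle yaw"""
    s=s or read_state(); R0=R.from_rotvec(s["orientation"])
    d=R0.inv().apply(np.array(target)-s["tool_pos"])/.2
    if yaw is None: return np.round(d,3)
    best=None
    for y in(yaw,yaw+np.pi):
        yy=np.array([np.cos(y),np.sin(y),0]);z=np.array([0,0,-1.]);M=np.column_stack([np.cross(yy,z),yy,z])
        r=(R0.inv()*R.from_matrix(M)).as_rotvec()/np.pi
        if best is None or abs(r).max()<abs(best).max(): best=r
    return np.round(np.r_[d,best],3)
def yaw(s): return np.arctan2(*R.from_rotvec(s["orientation"]).as_matrix()[[1,0],1])
E
python3 - <<'E'
from h import *
import pickle
C=pickle.load(open("c0.pkl","rb"))
for n,(x0,x1,y0,y1) in {"scene":(255,290,215,245),"side":(285,315,160,182)}.items():
    m=(C[n]["image"][y0:y1,x0:x1].max(2)<45).astype(np.uint8)
    k,L,st,ce=cv2.connectedComponentsWithStats(m); i=1+st[1:,4].argmax()
    pts=np.argwhere(L==i)[:,::-1]+[x0,y0]; box=cv2.boxPoints(cv2.minAreaRect(pts.astype(np.float32)))
    print(n,st[i,4],pts.mean(0),box.round(1).tolist())
    v,ev,_=cv2.PCACompute2(pts.astype(np.float32),None); d=ev[0]*8;c=v[0]
    a,b=plane(C[n],*(c-d),.173),plane(C[n],*(c+d),.173); print(plane(C[n],*c,.173).round(4),np.arctan2(*(b-a)[[1,0]]))
c=C["scene"];A=plane(c,274,231,.173)
ax=np.array([.600,.0945])
for n,l,k in(("scene",(235.8,226.8),(226,266.5)),("side",(328.8,217.5),(340.5,208))):
    l=plane(C[n],*l,.089)[:2];k=plane(C[n],*k,.035)[:2]
    for p in(l,k):print(n,p.round(4),np.linalg.norm(p-ax),np.arctan2(*(p-ax)[::-1]))
s=read_state();print(inc([.6,.0945,.44],-.55),yaw(s))
E
```

```text
scene 117 [272.55555556 233.13675214] [[262.0, 234.1999969482422], [280.0, 223.0], [285.29998779296875, 231.5], [267.3999938964844, 242.8000030517578]]
[0.6045 0.1005 0.173 ] -2.9046886216573577
side 89 [299.58426966 173.17977528] [[291.3999938964844, 173.8000030517578], [305.79998779296875, 166.60000610351562], [309.3999938964844, 173.8000030517578], [295.0, 181.0]]
[0.597  0.0885 0.173 ] 0.37496530451962834
scene [ 0.6408 -0.0267] 0.12784437426777495 -1.2463324498966708
scene [0.7133 0.0342] 0.1283021200752418 -0.489055352654717
side [ 0.6395 -0.0332] 0.13363850829847077 -1.2705254086115776
side [0.714  0.0311] 0.13041826823670472 -0.507245039820171
[-2.79  -1.8   -0.178 -0.    -0.    -0.404] 1.3210164814592087
```

>>> arm_command(
  increments=[
    [-0.186,-0.12,-0.036,0,0,0.055],
    [-0.372,-0.24,-0.072,0,0,0.11],
    [-0.558,-0.36,-0.108,0,0,0.165],
    [-0.744,-0.48,-0.144,0,0,0.22],
    [-0.93,-0.6,-0.18,0,0,0.275],
  ],
  fingers=-1,
)

```text
t: 0.78
tool_pos: [0.2996, 0.4179, 0.4407]
orientation: [1.668, 2.662, -0.001]
force: [0.6, 0.0, 0.7]
opening: 0.0928
gripper_force: 0.0
```

```bash
python3 - <<'E'
from h import *
s=read_state();print(s["t"],s["tool_pos"],s["q"],yaw(s),inc([.6,.0945,.44],-1.29))
E
```

```text
0.775 [0.29956908 0.41792658 0.44070362] [ 8.49173777e-01 -1.15696189e-01  1.67037298e+00 -6.86069662e-05
  1.58725181e+00  3.97628378e-01] 0.4515442541484251 [-2.111  0.646  0.004 -0.    -0.    -0.446]
```

>>> arm_command(
  increments=[
    [-0.2,0.062,0,0,0,0.055],
    [-0.4,0.124,0,0,0,0.11],
    [-0.6,0.186,0,0,0,0.165],
    [-0.8,0.248,0,0,0,0.22],
    [-1.0,0.31,0,0,0,0.275],
  ],
)

```text
t: 1.4
tool_pos: [0.4435, 0.2658, 0.4405]
orientation: [-2.629, -1.719, 0.001]
force: [1.5, 0.3, 1.0]
opening: 0.0931
gripper_force: 0.0
```

```bash
python3 - <<'E'
from h import *
s=read_state();print(s["t"],s["tool_pos"],s["q"],yaw(s),inc([.6,.0945,.44],-1.29))
E
```

```text
1.4 [0.4434949  0.26584339 0.44047651] [ 4.40798220e-01 -1.07701538e-01  1.66338146e+00  5.00432551e-05
  1.58625294e+00  8.53434760e-01] -0.4126358037561204 [-0.471  1.06   0.002 -0.     0.     0.279]
```

>>> arm_command(
  increments=[
    [-0.094,0.2,0,0,0,0.055],
    [-0.188,0.4,0,0,0,0.11],
    [-0.282,0.6,0,0,0,0.165],
    [-0.376,0.8,0,0,0,0.22],
    [-0.47,1.0,0,0,0,0.275],
  ],
)

```text
t: 2.02
tool_pos: [0.59, 0.1003, 0.4404]
orientation: [-3.108, -0.46, 0.001]
force: [0.3, 0.5, 1.0]
opening: 0.0925
gripper_force: 0.0
```

```bash
python3 - <<'E'
from h import *
import pickle
c=read_camera("wrist");save("w1",c["image"]);pickle.dump(c,open("w1.pkl","wb"))
s=read_state();print(s["t"],s["tool_pos"],s["q"],yaw(s),proj(c,[.6,.0945,.188]),np.round(c["T"],3).tolist())
E
```

```text
2.075 [0.59220905 0.09641382 0.43981978] [ 0.07677954  0.11828217  1.43778934 -0.00258758  1.58522617  1.3650582 ] -1.2883160671318727 [279.69398363 213.30849651] [[0.29, -0.918, -0.272, 0.667], [-0.957, -0.278, -0.083, 0.122], [0.001, 0.284, -0.959, 0.421], [0.0, 0.0, 0.0, 1.0]]
```

View pics/w1.png

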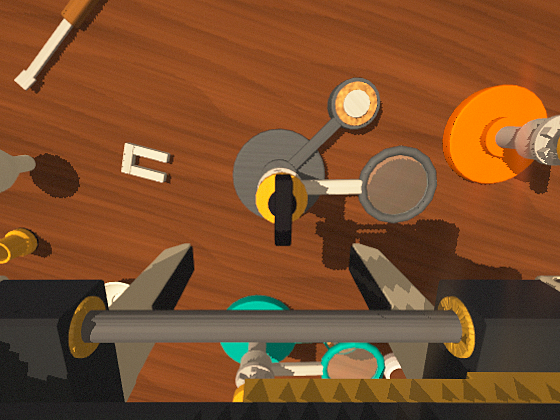

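The wrist view shows the bar at about (283,210), running nearly along the image column. The lens is at (398,184), the coin at (356,104) and the base at (280,177).

```bash
python3 - <<'E'
from h import *
import pickle
c=pickle.load(open("w1.pkl","rb"));im=c["image"]
m=(im[165:250,260:310].max(2)<50).astype(np.uint8)
k,L,st,ce=cv2.connectedComponentsWithStats(m);i=1+st[1:,4].argmax();print(st[i])
pts=(np.argwhere(L==i)[:,::-1]+[260,165])
for v in range(170,248,5):
    r=pts[pts[:,1]==v]
    if len(r):print(v,r[:,0].min(),r[:,0].max(),end=' ; ')
print()
for vals in range(172,248,10): print(vals,im[vals,270:298].max(1).tolist())
g=cv2.cvtColor(im,cv2.COLOR_RGB2GRAY)
# coin: bright unsaturated
h=cv2.cvtColor(im,cv2.COLOR_RGB2HSV)
def blob(m,x0,x1,y0,y1):
    k,L,st,ce=cv2.connectedComponentsWithStats(m[y0:y1,x0:x1].astype(np.uint8));i=1+st[1:,4].argmax()
    q=(np.argwhere(L==i)[:,::-1]+[x0,y0]).astype(np.int32);return cv2.fitEllipse(cv2.convexHull(q))
e=blob((h[...,1]<60)&(h[...,2]>150),335,380,82,125);print("coin",e,plane(c,*e[0],.035))
f=blob((h[...,1]<70)&(h[...,2]<150),358,440,142,226);print("lens",f,plane(c,*f[0],.089))
E
```

```text
[   9   10   27   71 1299]
175 276 289 ; 180 276 291 ; 185 276 291 ; 190 276 291 ; 195 272 292 ; 200 269 295 ; 205 269 295 ; 210 270 294 ; 215 275 291 ; 220 275 290 ; 225 275 290 ; 230 275 290 ; 235 275 290 ; 240 275 290 ; 245 276 289 ; 
172 [245, 242, 247, 244, 246, 249, 246, 236, 200, 196, 205, 180, 183, 197, 187, 207, 240, 246, 250, 254, 249, 246, 250, 248, 222, 136, 48, 46]
182 [254, 254, 255, 255, 255, 61, 34, 47, 44, 43, 45, 42, 50, 43, 46, 44, 42, 44, 43, 49, 41, 37, 54, 131, 171, 153, 152, 151]
192 [255, 255, 255, 219, 75, 22, 33, 42, 43, 48, 50, 39, 43, 42, 46, 48, 41, 47, 39, 43, 40, 32, 80, 151, 165, 152, 152, 154]
202 [38, 44, 46, 45, 41, 33, 45, 53, 40, 42, 51, 47, 45, 38, 47, 38, 43, 37, 34, 41, 37, 30, 26, 24, 19, 19, 89, 155]
212 [255, 42, 34, 35, 40, 32, 40, 46, 42, 44, 43, 38, 43, 38, 44, 42, 45, 50, 40, 43, 42, 23, 20, 39, 117, 152, 158, 158]
222 [159, 208, 255, 255, 187, 33, 36, 45, 44, 38, 45, 49, 40, 47, 46, 41, 41, 45, 47, 38, 29, 47, 101, 130, 126, 129, 127, 132]
232 [143, 139, 144, 134, 92, 16, 26, 16, 28, 30, 24, 35, 26, 32, 24, 17, 23, 25, 17, 24, 12, 71, 131, 143, 142, 141, 139, 136]
242 [140, 141, 139, 143, 117, 21, 17, 27, 24, 20, 16, 18, 18, 20, 23, 28, 23, 24, 25, 11, 27, 105, 155, 151, 147, 144, 147, 144]
coin ((356.34503173828125, 103.03292083740234), (24.841554641723633, 27.176525115966797), 28.68197250366211) [0.71474783 0.02961612 0.035     ]
lens ((396.81195068359375, 183.940673828125), (72.64002227783203, 82.14096069335938), 52.6239013671875) [ 0.64185617 -0.03150081  0.089     ]
```

```bash
python3 - <<'E'
from h import *
import pickle
c=pickle.load(open("w1.pkl","rb"));im=c["image"]
print(im[218:250:1,280:286].max(2).mean(1).round().tolist())
a,b=plane(c,283.4,174,.188),plane(c,282.4,228,.188);m=(a+b)/2
print(a,b,np.linalg.norm(a-b),m,np.arctan2(*(a-b)[[1,0]]),np.linalg.norm(plane(c,275,225,.188)-plane(c,291,225,.188)))
for ax in(m[:2],np.array([.6,.0945])):
  for p in([.7147,.0296],[.6419,-.0315]):
    d=p-ax;print(np.linalg.norm(d),np.arctan2(d[1],d[0]))
E
```

```text
[43.0, 43.0, 45.0, 42.0, 45.0, 43.0, 41.0, 43.0, 42.0, 42.0, 43.0, 44.0, 38.0, 33.0, 26.0, 26.0, 23.0, 23.0, 25.0, 24.0, 24.0, 22.0, 27.0, 24.0, 20.0, 25.0, 22.0, 33.0, 136.0, 151.0, 147.0, 147.0]
[0.63113884 0.10121896 0.188     ] [0.58870171 0.08867032 0.188     ] 0.04425356753650695 [0.60992027 0.09494464 0.188     ] 0.28750683650938536 0.012972795999768584
0.12348567867841546 -0.5576194162851122
0.1304260292551459 -1.3230761534704476
0.1317880874737926 -0.5149108454524379
0.13278407284008126 -1.249760228099505
```

```bash
python3 - <<'E'
from h import *
import pickle
c=pickle.load(open("w1.pkl","rb"))
a,b=plane(c,283.4,174,.188),plane(c,282.4,245.5,.188);m=(a+b)/2
print(a,b,np.linalg.norm(a-b),m,np.arctan2(*(a-b)[[1,0]]))
for p in([.7147,.0296],[.6419,-.0315]):
    d=p-m[:2];print(np.linalg.norm(d),np.arctan2(d[1],d[0]))
s=read_state();print(s["t"],inc([.601,.0955,.36],-1.283),inc([.601,.0955,.347],-1.283))
E
```

```text
[0.63113884 0.10121896 0.188     ] [0.57403443 0.08405439 0.188     ] 0.05962831564149586 [0.60258663 0.09263668 0.188     ] 0.2919907725952381
0.12861971051622773 -0.5122058553517481
0.13021311422298923 -1.2640949545624183
2.075 [ 0.041  0.016  0.399  0.001  0.    -0.002] [ 0.041  0.015  0.464  0.001  0.    -0.002]
```

>>> arm_command(
  increments=[
    [0.041,0.025,0.12,0,0,0],
    [0.041,0.025,0.24,0,0,0],
    [0.041,0.025,0.36,0,0,0],
    [0.041,0.025,0.46,0,0,0],
    [0.041,0.025,0.46,0,0,0],
  ],
)

```text
t: 2.7
tool_pos: [0.5978, 0.0992, 0.3464]
orientation: [-3.106, -0.47, 0.006]
force: [-0.9, 0.4, -0.0]
opening: 0.0929
gripper_force: 0.0
```

>>> arm_command(
  increments=[
    [0,0,0,0,0,0],
    [0,0,0,0,0,0],
    [0,0,0,0,0,0],
    [0,0,0,0,0,0],
    [0,0,0,0,0,0],
  ],
  fingers=1,
  force=15,
)

```text
t: 3.32
tool_pos: [0.5986, 0.0992, 0.3489]
orientation: [-3.106, -0.469, -0.0]
force: [-0.4, -0.4, -0.3]
opening: 0.0475
gripper_force: 0.0
```

```bash
python3 - <<'E'
from h import *
c=read_camera("side");save("s1",cv2.resize(c["image"][120:260,220:400],None,fx=4,fy=4))
s=read_state();print(s["t"],s["tool_pos"],s["q"],yaw(s),s["force"],s["wrist_torque"],s["opening"],s["gripper_force"])
E
```

```text
3.375 [0.59853379 0.09919606 0.34879353] [ 7.97516934e-02  1.79478810e-01  1.53669789e+00 -1.44211004e-05
  1.42538832e+00  1.35056581e+00] -1.2708120294547935 [0.06527494 0.03437085 0.34617473] [-0.01578199  0.17911799 -0.00815373] 0.04349152690733041 0.0
```

View pics/s1.png

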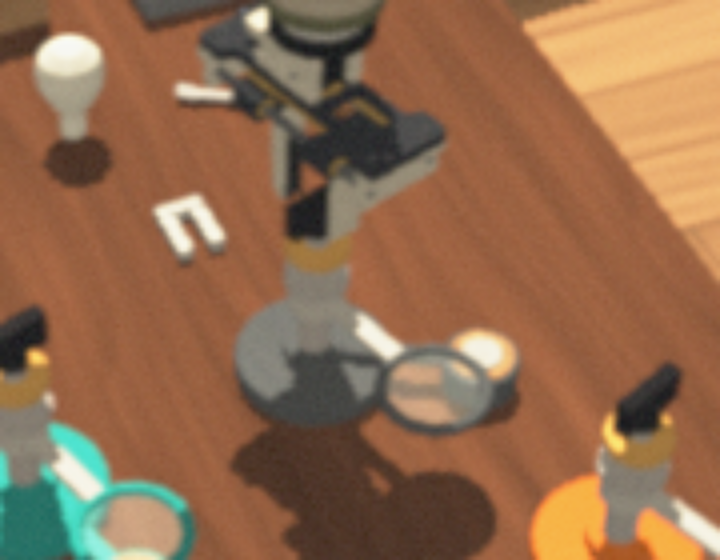

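The side view shows the open fingers straddling the dark machine's bar, with the knob still up. The fingers are still closing and the tool sits about 6 mm off along y, so I shift it now.

>>> arm_command(
  increments=[
    [0.006,0.03,0.01,0,0,0],
    [0.006,0.03,0.01,0,0,0],
    [0.006,0.03,0.01,0,0,0],
    [0.006,0.03,0.01,0,0,0],
    [0.006,0.03,0.01,0,0,0],
  ],
)

```text
t: 4.0
tool_pos: [0.6014, 0.0938, 0.3466]
orientation: [3.106, 0.469, -0.0]
force: [1.5, -1.1, -0.6]
opening: 0.014
gripper_force: 15.0
```

```bash
cat >> h.py <<'E'
def st():
    s=read_state();print(round(s["t"],2),np.round(s["tool_pos"],4),"yaw",round(yaw(s),3),"F",np.round(s["force"],1),"M",np.round(s["wrist_torque"],2),"op",round(s["opening"],4),"g",round(s["gripper_force"],1),"q6",round(s["q"][5],2))
E
python3 -c "
from h import *
st()"
```

```text
4.0 [0.6014 0.0938 0.3466] yaw -1.271 F [ 1.5 -1.1 -0.6] M [-0.13  0.07 -0.02] op 0.014 g 15.0 q6 1.34
```

>>> arm_command(
  increments=[
    [0,0,0.008,0,0,0],
    [0,0,0.016,0,0,0],
    [0,0,0.024,0,0,0],
    [0,0,0.032,0,0,0],
    [0,0,0.036,0,0,0],
  ],
  force=20,
)

```text
t: 4.62
tool_pos: [0.6015, 0.0938, 0.3396]
orientation: [3.106, 0.469, 0.0]
force: [-1.7, -1.2, 3.2]
opening: 0.0145
gripper_force: 20.0
```

```bash
python3 -c "
from h import *
st()"
```

```text
4.62 [0.6015 0.0938 0.3396] yaw -1.271 F [-1.7 -1.2  3.2] M [-0.19  0.47 -0.01] op 0.0145 g 20.0 q6 1.34
```

>>> arm_command(
  increments=[
    [0,0,0.005,0,0,-0.03],
    [0,0,0.005,0,0,-0.06],
    [0,0,0.005,0,0,-0.03],
    [0,0,0.005,0,0,0.0],
    [0,0,0.005,0,0,0.03],
  ],
)

```text
t: 5.25
tool_pos: [0.6016, 0.0937, 0.3391]
orientation: [3.125, 0.318, 0.001]
force: [-1.0, -1.6, 3.4]
opening: 0.0135
gripper_force: 20.0
```

```bash
python3 -c "
from h import *
st()"
```

```text
5.25 [0.6016 0.0937 0.3391] yaw -1.368 F [-1.  -1.6  3.4] M [-0.48  0.48  0.  ] op 0.0135 g 20.0 q6 1.44
```

>>> arm_command(
  increments=[
    [0,0,0.002,0,0,0.03],
    [0,0,0.002,0,0,0.02],
    [0,0,0.002,0,0,0.05],
    [0,0,0.002,0,0,0.07],
    [0,0,0.002,0,0,0.07],
  ],
)

```text
t: 5.88
tool_pos: [0.6015, 0.0935, 0.3379]
orientation: [3.141, -0.017, -0.0]
force: [-0.8, -3.7, 0.8]
opening: 0.014
gripper_force: 20.0
```

```bash
python3 -c "
from h import *
st()"
```

```text
5.88 [0.6015 0.0935 0.3379] yaw -1.582 F [-0.8 -3.7  0.8] M [-0.86  0.13  0.03] op 0.014 g 20.0 q6 1.65
```

>>> arm_command(
  increments=[
    [0,0,0.003,0,0,0],
    [0,0,0.006,0,0,0],
    [0,0,0.009,0,0,0],
    [0,0,0.01,0,0,0],
    [0,0,0.01,0,0,0],
  ],
)

```text
t: 6.5
tool_pos: [0.6015, 0.0936, 0.336]
orientation: [3.141, -0.021, -0.0]
force: [1.3, -5.2, 0.6]
opening: 0.0138
gripper_force: 20.0
```

```bash
python3 -c "
from h import *
st()"
```

```text
6.5 [0.6015 0.0936 0.336 ] yaw -1.584 F [ 1.3 -5.2  0.6] M [-1.1   0.14  0.07] op 0.0138 g 20.0 q6 1.65
```

>>> arm_command(
  increments=[
    [0,0.002,0.004,0,0,0],
    [0,0.003,0.008,0,0,0],
    [0,0.003,0.012,0,0,0],
    [0,0.003,0.016,0,0,0],
    [0,0.003,0.018,0,0,0],
  ],
)

```text
t: 7.12
tool_pos: [0.6015, 0.0933, 0.3325]
orientation: [-3.141, 0.022, -0.0]
force: [-0.4, -3.1, 1.6]
opening: 0.0138
gripper_force: 20.0
```

```bash
python3 -c "
from h import *
st()"
```

```text
7.12 [0.6015 0.0933 0.3325] yaw -1.585 F [-0.4 -3.1  1.6] M [-0.87  0.13  0.03] op 0.0138 g 20.0 q6 1.65
```

>>> arm_command(
  increments=[
    [0,0.002,0.003,0,0,0],
    [0,0.002,0.006,0,0,0],
    [0,0.002,0.006,0,0,0],
    [0,0.002,0.006,0,0,0],
    [0,0.002,0.006,0,0,0],
  ],
)

```text
t: 7.75
tool_pos: [0.6015, 0.093, 0.3315]
orientation: [-3.141, 0.022, -0.0]
force: [-0.9, -1.7, 3.3]
opening: 0.0137
gripper_force: 20.0
```

```bash
python3 -c "
from h import *
st()"
```

```text
7.75 [0.6015 0.093  0.3315] yaw -1.585 F [-0.9 -1.7  3.3] M [-0.22  0.2  -0.  ] op 0.0137 g 20.0 q6 1.65
```

>>> arm_command(
  increments=[
    [0,0,0,0,0,-0.03],
    [0,0,0,0,0,-0.07],
    [0,0,0,0,0,-0.11],
    [0,0,0,0,0,-0.15],
    [0,0,0,0,0,-0.19],
  ],
  force=40,
)

```text
t: 8.38
tool_pos: [0.6013, 0.0937, 0.3314]
orientation: [-3.005, -0.909, -0.0]
force: [-0.6, 4.4, 2.9]
opening: 0.0136
gripper_force: 40.0
```

```bash
python3 - <<'E'
from h import *
st();C={}
for n in("scene","side","wrist"):C[n]=read_camera(n)
import pickle;pickle.dump(C,open("c2.pkl","wb"))
a=cv2.resize(C["scene"]["image"][200:300,200:300],None,fx=4,fy=4,interpolation=cv2.INTER_CUBIC)
b=cv2.resize(C["side"]["image"][150:250,265:365],None,fx=4,fy=4,interpolation=cv2.INTER_CUBIC)
save("c2",np.hstack([a,b]));st()
E
```

```text
8.38 [0.6013 0.0937 0.3314] yaw -0.984 F [-0.6  4.4  2.9] M [ 0.53  0.38 -0.17] op 0.0136 g 40.0 q6 1.05
8.53 [0.6013 0.0936 0.3314] yaw -0.99 F [-1.3  4.4  4.1] M [ 0.79  0.44 -0.03] op 0.0138 g 40.0 q6 1.06
```

View pics/c2.png

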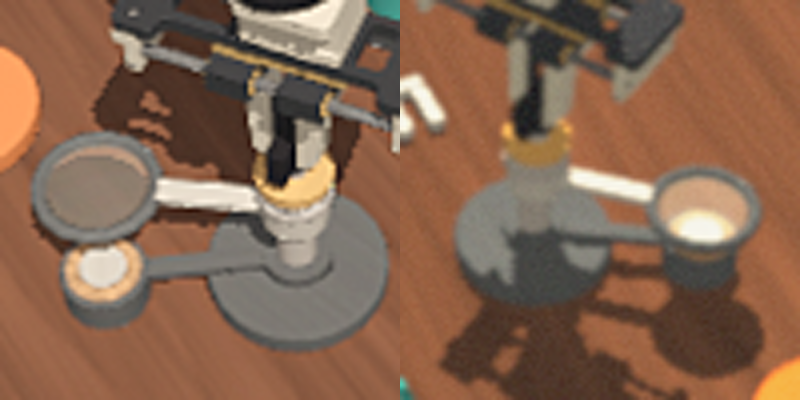

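```bash
python3 - <<'E'
from h import *
import pickle
save("w2",pickle.load(open("c2.pkl","rb"))["wrist"]["image"])
E
```

```text
(no output)
```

View pics/w2.png

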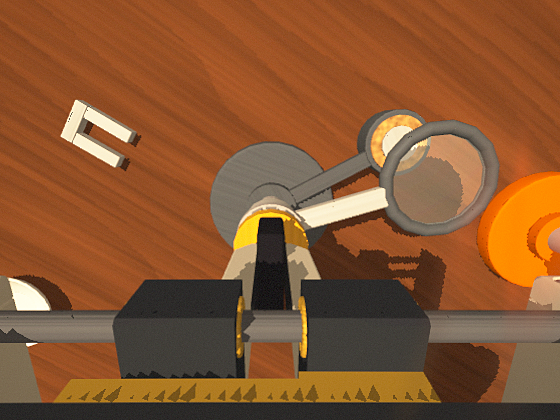

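The lens follows the knob. In the wrist view the rim's outer edge is centred near (440,178) and the coin near (400,148). I'll measure the remaining angle.

```bash
cat >> h.py <<'E'
AX=np.array([.6013,.0935])
def ang(p,ax=AX): d=np.array(p)[:2]-ax; return "%s r=%.4f a=%.4f"%(np.round(p[:2],4),np.hypot(*d),np.arctan2(d[1],d[0]))
E
python3 - <<'E'
from h import *
import pickle
C=pickle.load(open("c2.pkl","rb"))
for n,l in(("wrist",(440,178)),("scene",(200+96.5/4,200+186/4)),("side",(265+305/4,150+218/4))): print(n,ang(plane(C[n],*l,.089)))
h=cv2.cvtColor(C["scene"]["image"],cv2.COLOR_RGB2HSV);print("coin scene",ang(plane(C["scene"],200+103/4,200+266/4,.035)))
E
```

```text
wrist [0.7029 0.0093] r=0.1319 a=-0.6920
scene [0.6988 0.0113] r=0.1275 a=-0.7007
side [ 6.96e-01 -1.00e-04] r=0.1332 a=-0.7797
coin scene [0.7138 0.0338] r=0.1273 a=-0.4875
```

>>> arm_command(
  increments=[
    [0,0,0,0,0,-0.02],
    [0,0,0,0,0,-0.04],
    [0,0,0,0,0,-0.06],
    [0,0,0,0,0,-0.06],
    [0,0,0,0,0,-0.06],
  ],
)

```text
t: 9.15
tool_pos: [0.6012, 0.0938, 0.3313]
orientation: [-2.911, -1.177, -0.0]
force: [-2.3, 6.2, 3.7]
opening: 0.014
gripper_force: 40.0
```

```bash
python3 - <<'E'
from h import *
st();C={}
for n in("scene","side","wrist"):C[n]=read_camera(n)
import pickle;pickle.dump(C,open("c3.pkl","wb"))
a=[cv2.resize(C[n]["image"][y:y+70,x:x+70],(400,400),interpolation=cv2.INTER_CUBIC) for n,x,y in(("scene",195,220),("side",305,165))]
w=cv2.resize(C["wrist"]["image"][90:230,360:500],(400,400),interpolation=cv2.INTER_CUBIC)
save("c3",cv2.resize(np.hstack(a+[w]),(795,265)));st()
E
```

```text
9.15 [0.6012 0.0938 0.3313] yaw -0.802 F [-2.3  6.2  3.7] M [ 1.04  0.52 -0.07] op 0.014 g 40.0 q6 0.87
9.3 [0.6012 0.0938 0.3312] yaw -0.802 F [-0.7  5.8  3.5] M [ 1.02  0.55 -0.04] op 0.0137 g 40.0 q6 0.87
```

View pics/c3.png

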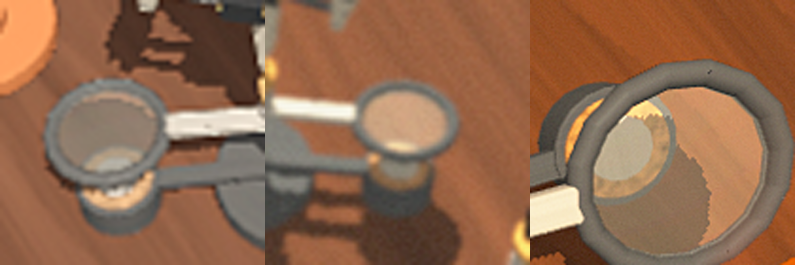

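```bash
cat >> h.py <<'E'
def meas(C,w0,c0):
    im=C["wrist"]["image"];g=cv2.GaussianBlur(cv2.cvtColor(im,cv2.COLOR_RGB2GRAY),(3,3),0)
    for nm,c,lo,hi,z in(("lens",w0,50,66,.0885),("coin",c0,13,20,.035)):
        m=hi+14;x0,y0=int(c[0]-m),int(c[1]-m);x0=max(x0,0);y0=max(y0,0)
        q=cv2.HoughCircles(g[y0:y0+2*m,x0:x0+2*m],cv2.HOUGH_GRADIENT_ALT,1,5,param1=120,param2=.4,minRadius=lo,maxRadius=hi)
        if q is None: print(nm,"none");continue
        for t in q[0][:3]: print(nm,t+[x0,y0,0],ang(plane(C["wrist"],t[0]+x0,t[1]+y0,z)))
E
python3 - <<'E'
from h import *
import pickle
C=pickle.load(open("c3.pkl","rb"))
print("scene",ang(plane(C["scene"],223.1,254.6,.0885)),"side",ang(plane(C["side"],342.5,196.4,.0885)))
meas(C,(442,176),(407,168))
c=C["wrist"];print("expected coin px",proj(c,[.7147,.0296,.035]),"coin hand",ang(plane(c,407.5,168,.035)),"lens hand",ang(plane(c,442,176,.0885)))
C=pickle.load(open("c2.pkl","rb"));meas(C,(440,178),(400,148))
E
```

```text
scene [0.7134 0.0314] r=0.1282 a=-0.5060 side [0.7146 0.0289] r=0.1304 a=-0.5186
lens [433.         177.          52.73133469] [0.7131 0.0334] r=0.1269 a=-0.4928
lens [433.         177.          60.08197021] [0.7131 0.0334] r=0.1269 a=-0.4928
lens [410.         190.          55.55693054] [0.6951 0.0379] r=0.1091 a=-0.5350
coin [407.         180.          15.87996864] [0.7078 0.021 ] r=0.1288 a=-0.5978
coin [419.         161.          16.71444511] [0.7263 0.0269] r=0.1416 a=-0.4895
coin [410.         166.          15.94807911] [0.7178 0.0292] r=0.1331 a=-0.5044
expected coin px [407.04155002 168.12369207] coin hand [0.7151 0.0294] r=0.1306 a=-0.5132 lens hand [0.7182 0.0293] r=0.1334 a=-0.5024
lens [443.         178.          57.01309586] [0.7042 0.0072] r=0.1343 a=-0.6981
lens [434.         173.          52.08677292] [0.7033 0.0153] r=0.1285 a=-0.6543
coin [397.         144.          16.69475365] [0.713  0.0314] r=0.1278 a=-0.5073
```

Lens angle against coin angle, by camera:
- scene: -0.506 and -0.488
- side: -0.519 and -0.506
- wrist: -0.502 and -0.513

They agree to about 0.01 rad (about 1 mm), so the lens is centred. I'll ease the side load, back off slightly within the play, and release.

>>> arm_command(
  increments=[
    [0.002,-0.002,0,0,0,0.006],
    [0.004,-0.004,-0.001,0,0,0.012],
    [0.004,-0.004,-0.002,0,0,0.012],
    [0.004,-0.004,-0.002,0,0,0.012],
    [0.004,-0.004,-0.002,0,0,0.012],
  ],
)

```text
t: 9.93
tool_pos: [0.6013, 0.0941, 0.3316]
orientation: [-2.932, -1.126, 0.001]
force: [-2.3, 3.9, 3.6]
opening: 0.0136
gripper_force: 40.0
```

```bash
python3 -c "
from h import *
st()"
```

```text
9.93 [0.6013 0.0941 0.3316] yaw -0.837 F [-2.3  3.9  3.6] M [0.9  0.79 0.01] op 0.0136 g 40.0 q6 0.91
```

>>> arm_command(
  increments=[
    [0,0,0,0,0,0],
    [0,0,0,0,0,0],
    [0,0,0,0,0,0],
    [0,0,0,0,0,0],
    [0,0,0,0,0,0],
  ],
  fingers=-1,
)

```text
t: 10.55
tool_pos: [0.6015, 0.0939, 0.3317]
orientation: [2.933, 1.126, -0.0]
force: [-0.7, -0.6, -0.4]
opening: 0.0589
gripper_force: 0.0
```

```bash
python3 -c "
from h import *
st()"
```

```text
10.55 [0.6015 0.0939 0.3317] yaw -0.837 F [-0.7 -0.6 -0.4] M [-0.03  0.09 -0.03] op 0.0589 g 0.0 q6 0.91
```

>>> arm_command(
  increments=[
    [0,0,-0.08,0,0,0],
    [0,0,-0.2,0,0,0],
    [0,0,-0.35,0,0,0],
    [0,0,-0.5,0,0,0],
    [0,0,-0.5,0,0,0],
  ],
)

```text
t: 11.18
tool_pos: [0.6021, 0.094, 0.4366]
orientation: [2.931, 1.126, 0.011]
force: [-0.2, 0.1, -1.3]
opening: 0.0935
gripper_force: 0.0
```

```bash
python3 - <<'E'
from h import *
import pickle
st();C={n:read_camera(n) for n in("scene","side","wrist")};pickle.dump(C,open("c4.pkl","wb"))
a=[cv2.resize(C[n]["image"][y:y+100,x:x+100],(400,400),interpolation=cv2.INTER_CUBIC) for n,x,y in(("scene",195,210),("side",275,150))]
w=cv2.resize(C["wrist"]["image"][60:260,240:440],(400,400),interpolation=cv2.INTER_CUBIC)
w2=cv2.resize(w,(200,200));save("c4",np.hstack(a)); 
for p,z in(([.7147,.0296],.035),([.7147,.0296],.0885),(AX,.174),(AX,.188)):print([proj(C[n],[*p,z]).round(1).tolist() for n in C])
save("w4",w)
E
```

```text
11.18 [0.6021 0.094  0.4366] yaw -0.837 F [-0.2  0.1 -1.3] M [-0.1   0.13  0.  ] op 0.0935 g 0.0 q6 0.91
[[224.7, 265.5], [340.9, 208.3], [370.1, 152.4]]
[[222.3, 254.4], [342.4, 196.2], [385.9, 157.6]]
[[272.0, 230.4], [300.3, 171.5], [268.9, 220.3]]
[[271.9, 226.9], [300.4, 167.9], [268.8, 226.0]]
```

View pics/c4.png

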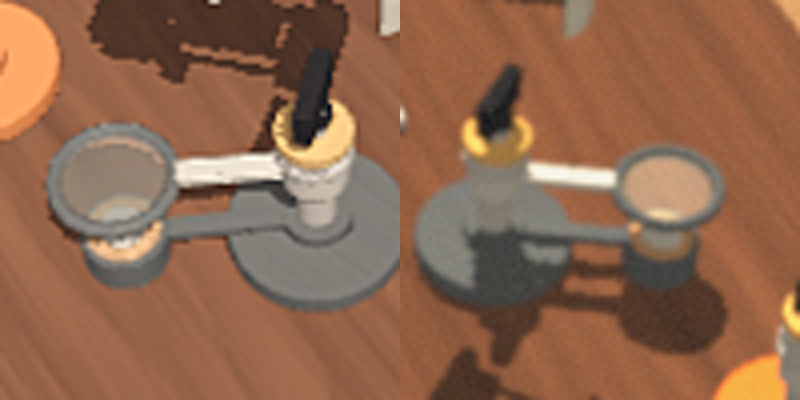

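View pics/w4.png

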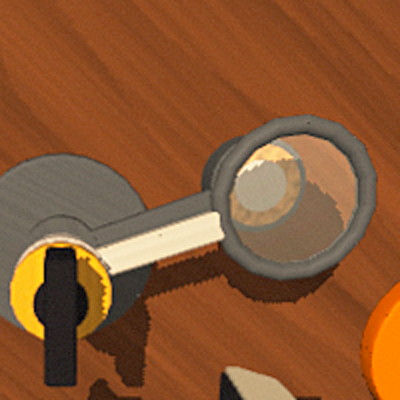

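The enlarged views show:
- **Lens over coin:** in the wrist view the lens is at (387,158.5), where (386,157.6) is expected directly over the coin. The coin at (371,153) shows the same 1 px offset, and the scene view agrees.
- **Knob home:** in the side view the brass ring sits 3.5 px lower than at the start, which is the full 14 mm.

The gripper is clear, so I hand in.

```bash
python3 -c "
from plant import *
print(close_job())"
```

```text
the job is handed in; nothing more can be done
None
```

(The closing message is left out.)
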